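Slacken the left-hand fuel-gas nut on a laboratory bench outlet

TASK

One of the two white gas outlets on the bench is for fuel gas: its brass winged nut has notches cut across the tops of its wings, which means a left-hand thread. Unscrew that nut by turning it clockwise until the line engraved on one of its wings points at the white pointer rib on the upper edge of its own flange, then let go. Leave the other outlet's nut and the glassware and bottles as they are.

Things in the scene. Friction and masses are not known exactly. Their poses are not given: they have to be found in the camera images.
- fuel: Fuel-gas outlet: white turret fixed to the bench, origin under its 110 mm round foot; column 58 mm thick, head leaning 0.55 rad (32 deg) from vertical towards its own -x (roughly the robot), ending in an 82 mm round flange closed by a brass winged nut with notches.
- fuel_nut_grip (a point): On the notched nut's axis, at grip height: wing bar 110 mm long, 20 thick, 38 high; its lower edge, on a 48 mm round collar, is 22 mm below this point, its top 16 mm above. z: the screw axis, outward. x: along the bar to the wing whose top and end carry the 7 mm engraved line. Four notches 9 mm wide, 10 deep cross its top, outside the middle 38 mm.
- fuel_nut (a joint): Turn of the notched nut (left-hand thread), growing clockwise seen from outside, as it unscrews (rad). 0 = engraved line at the pointer rib, negative = not yet there. Starts between -2.6 and -1.7; stops at -3.1 (screwed tight) and +1.0; needs about 0.15 N m to turn, stays where left, rises 1.3 mm along its axis per rad (8 mm a turn).
- fuel_pointer (a point): Outer end of the fuel outlet's pointer rib: white, 8 mm wide, sticking out of the flange's upper edge (the side away from the robot), 85 mm from the nut's axis. The wings pass clear above it.
- air_nut_grip (a point): Same point and axes on the air outlet's nut: same turret, same size of nut and bar with an engraved line, but a plain top without notches (right-hand thread). Leave alone.
- air_nut_tip (a point): End of the air nut's wing that carries its engraved line, 55 mm from its axis. Must stay.
- reagent_mid (a point): white plastic reagent bottle, 80 mm across, 170 mm high, standing behind the outlets; this point is half-way up. Leave alone.
- amber_mid (a point): amber glass bottle, 68 mm across, 140 mm high; half-way up. Leave alone.
- beaker_mid (a point): glass beaker, 72 mm across, 90 mm high; half-way up. Leave alone.

How it is judged (in metres and radians):
At the end, for the whole second after the job is handed in: The notched nut's engraved line stands within 0.25 rad (14 degrees) of the pointer rib, the nut is still, the plain nut's wing end is within 18 mm, and each bottle and the beaker within 30 mm, of where it started (value of joint fuel_nut between -0.25 and 0.25 rad and velocity of joint fuel_nut between -0.05 and 0.05 rad/s and distance of air_nut_tip from where it was at the start of the episode below 0.018 m and distance of each of reagent_mid, amber_mid, beaker_mid from where it was at the start of the episode below 0.03 m); the robot touches nothing.
It fails at once if the plain (air) nut was turned: its wing end moved over 18 mm (distance of air_nut_tip from where it was at the start of the episode above 0.018 m).
It fails at once if the fuel nut was screwed tight, anticlockwise beyond -2.95 rad (value of joint fuel_nut below -2.95 rad).
It fails at once if a bottle or the beaker was shifted or knocked over (over 30 mm) (distance of any of reagent_mid, amber_mid, beaker_mid from where it was at the start of the episode above 0.03 m).
It also fails if it takes over 51 s, if anything falls off the work surface, if the arm or the gripper's body presses on something with over 40 N, if the wrist force passes 120 N, or if a joint passes its speed limit or range.

ROBOT

A 6-joint arm with a two-finger parallel gripper is mounted at the origin on the work surface. World frame = base frame: x ahead of the robot, y to its left, z up, the work surface at z = 0. Lengths are in mm, angles in rad, forces in N, time in s.
With the tool pointing down it reaches from about 350 to 875 mm from the base axis. Payload 4.2 kg.
Tool frame: the origin (TCP) lies at the very end of the fingers, on their centre line; the grasp point (between the pads) lies 19 mm behind it; z points along the fingers, y is the line along which they close (so a half turn about z gives the same grasp; the last joint's range is limited). The gripper opens to 85 mm and grips with 20 to 120 N. Pads are 22 mm wide; open, the fingers measure 114 mm over their backs; the gripper's body (76 mm by 85 mm) begins 54 mm behind the grasp point. The pads swing forward as they close: fully open they stand 13 mm farther back than shut.
Start: joints at [-0.863, 0.385, 0.008, 0, -1.194, -0.259], TCP at [271.19, -563.077, 231.312] pointing down, gripper open.
Joint ranges: [-3.14, 3.14], [-1.21, 2.06], [-1.07, 1.41], [-3.16, 2.05], [-2.99, -0.16], [-3.1, 3.1]. Speed limits (rad/s): [2.79, 2.79, 3.14, 3.14, 3.14, 3.14].

INTERFACE

Orientations are given as a unit quaternion [x, y, z, w].
In Python, from bench import read_state, get_image, camera_model, job_done gives the robot as it stands.
- The arm moves only by the shell command python3 -m handwheel 'ROWS'. ROWS is JSON, a list of rows, each a list of 7 numbers: the shift along the tool's x, y, z in m, then the turn, a rotation vector about the tool's x, y, z in rad, then the gripper's target within -1 to 1 (fully open at 1, half-way at 0, shut at -1). In form: [[dx, dy, dz, wx, wy, wz, jaw], ...]. A call has 1 to 10 rows; each row is the pose to reach, as a shift and turn from the pose commanded when the call began, along the tool's axes at that moment; what a row does not reach only later rows make up. A row lasts 1/8 s, in which the tool goes at most 62.5 mm and 10.7 degrees, less where a joint would pass 70% of its speed; a pose out of reach is approached as far as the arm can. A call with a gripper value outside its range is refused whole. The fingers move at their own pace and stop on an object; the grip force is fixed at half the most. Time passes only in rows, so rows that repeat a pose let the fingers close. It gives the time, the measured TCP pose, the force, the opening and the grip force at its end, in the units of the state.
- read_state(): the state, without advancing time (a new reading comes with each control period).
- get_image(name): name is "scene" or "top" or "wrist"; returns (picture, depth): 480x640x3 uint8, blue, green, red; 480x640 float32, mm along the optical axis (not along the pixel's ray), 0 where there is no reading.
- camera_model(name): a dict with "K" (3x3 intrinsics, pixels), "rvec" (rotation vector, rad) and "tvec" (3), from world to camera coordinates, as OpenCV has them; the wrist camera has in their place "hand_eye" (4x4, takes a point from camera to tool coordinates, whose origin is the TCP and whose axes are the flange's). Camera axes: x right, y down, z forward; pixel columns grow to the right and rows downward; lengths in mm; the calibration is good to about 2 mm. A picture is of the moment at which its call begins: read the wrist's pose just before it. camera_model takes no time and is no camera call.
- job_done(): hands the job in; it is judged then, once.
The state is a dict: "clock": time; "joints": joint angles; "joint_vel": joint speeds; "joint_efforts": joint torques, N m; "position": TCP position; "ee_rot": TCP orientation; "contact_force": force on the tool from outside, world axes, zero at the start; "wrist_torque": the same for the moment, N m; "gripper_width": finger opening in mm; "grasp_force": force on a finger pad.
Only numpy, scipy, OpenCV 4.12 (cv2) and the standard library are available. Lean on these libraries where they do the work, as an engineer would, in place of code of your own. Each camera call takes 0.05 s, during which the arm holds its last target. There are 200 camera calls.

## Working session

There is one attempt and no reset: what is moved stays moved. The work goes in short steps, Python scripts to look and compute and a shell command to move; the robot and the scene stay as the last step left them, time stands still between calls to the robot, and variables do not carry over. Pictures are saved under pics/ and viewed, at most 10 in all, crops included, and the job is handed in when it is done.

```bash
ls; mkdir -p pics
python3 - <<'E'
from bench import *
import cv2,numpy as np
s=read_state();print({k:np.round(v,3).tolist() for k,v in s.items()})
for n in("scene","top"):
    im,d=get_image(n);cv2.imwrite(f"pics/{n}.png",im);np.save(f"pics/{n}_d.npy",d)
    m=camera_model(n);print(n,m)
print(camera_model("wrist"))
E
```

```text
pics
{'clock': 0.0, 'joints': [-0.863, 0.386, 0.007, -0.001, -1.194, -0.259], 'joint_vel': [0.001, 0.0, -0.0, 0.001, -0.001, -0.001], 'joint_efforts': [0.001, -39.229, 18.841, 4.186, -0.005, 0.0], 'position': [270.924, -562.557, 230.227], 'ee_rot': [-0.222, 0.975, 0.001, -0.0], 'contact_force': [-0.103, 0.68, 0.695], 'wrist_torque': [0.033, -0.006, -0.007], 'grasp_force': 0.0, 'gripper_width': 85.362}
scene {'K': array([[463.42227658,   0.        , 321.32874923],
       [  0.        , 463.42227658, 235.48783143],
       [  0.        ,   0.        ,   1.        ]]), 'rvec': array([ 2.03850156,  1.70946111, -0.51384013]), 'tvec': array([-110.18412023, -441.31010766, 1560.8170503 ])}
top {'K': array([[444.22331334,   0.        , 314.75798293],
       [  0.        , 444.22331334, 240.24157704],
       [  0.        ,   0.        ,   1.        ]]), 'rvec': array([ 2.1876698 , -2.19369475,  0.07123039]), 'tvec': array([  -1.6789726 ,  630.15415112, 1001.94638766])}
{'K': array([[401.11927562,   0.        , 316.63971854],
       [  0.        , 401.11927562, 238.92132846],
       [  0.        ,   0.        ,   1.        ]]), 'hand_eye': array([[ 1.15813934e-03, -9.60228012e-01, -2.79214657e-01,
         7.02575484e+01],
       [ 9.99999144e-01,  9.42135327e-04,  9.07809126e-04,
        -2.36458996e-01],
       [-6.08645760e-04, -2.79215469e-01,  9.60228281e-01,
        -1.42094189e+02],
       [ 0.00000000e+00,  0.00000000e+00,  0.00000000e+00,
         1.00000000e+00]])}
```

View pics/scene.png

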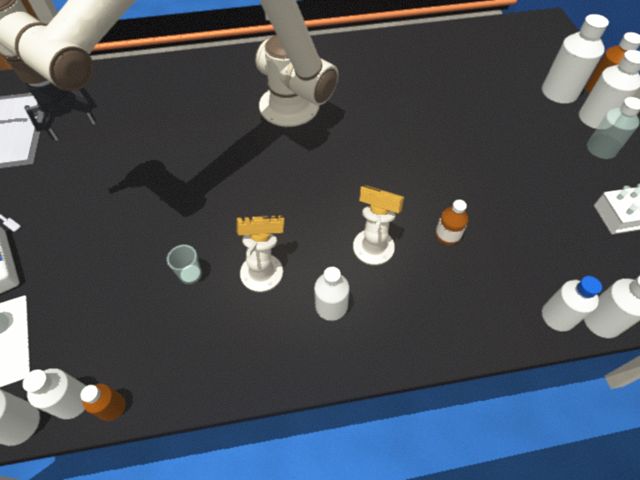

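View pics/top.png

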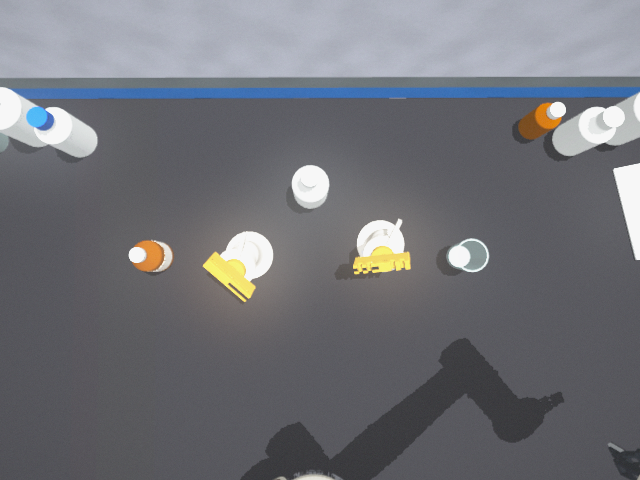

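The scene picture shows the notched (fuel) nut at about (260,226), the plain one at (381,199), and the reagent bottle behind at (331,295). In the top picture the fuel nut is at (382,262) with its pointer rib at (398,225), and the air nut is at (230,276). Next I measure in 3D and enlarge the fuel nut.

```bash
cat > h.py <<'E'
import cv2,numpy as np
from bench import *
from scipy.spatial.transform import Rotation as R
def cam(n):
    m=camera_model(n);K=m["K"]
    if n=="wrist":
        s=read_state();T=np.eye(4);T[:3,:3]=R.from_quat(s["ee_rot"]).as_matrix();T[:3,3]=s["position"]
        return K,T@m["hand_eye"]
    r=cv2.Rodrigues(m["rvec"])[0];T=np.eye(4);T[:3,:3]=r.T;T[:3,3]=-r.T@m["tvec"];return K,T
def pts(K,T,d,mask):
    v,u=np.nonzero(mask&(d>0));z=d[v,u]
    c=np.c_[(u-K[0,2])/K[0,0]*z,(v-K[1,2])/K[1,1]*z,z]
    return c@T[:3,:3].T+T[:3,3],u,v
def ray(K,T,u,v,z):
    d=T[:3,:3]@np.array([(u-K[0,2])/K[0,0],(v-K[1,2])/K[1,1],1]);o=T[:3,3];return o+d*(z-o[2])/d[2]
def brass(im):
    h=cv2.cvtColor(im,cv2.COLOR_BGR2HSV);return cv2.inRange(h,(15,120,90),(33,255,255))>0
E
python3 - <<'E'
from h import *
im=cv2.imread("pics/top.png");d=np.load("pics/top_d.npy");K,T=cam("top")
b=brass(im)
for nm,(x0,x1) in dict(fuel=(340,420),air=(195,265)).items():
    m=b.copy();m[:,:x0]=0;m[:,x1:]=0
    P,u,v=pts(K,T,d,m);print(nm,len(P),P.mean(0).round(1),P.min(0).round(1),P.max(0).round(1))
    q=P[P[:,2]>P[:,2].max()-60]
    c,sv,vt=np.linalg.svd(q-q.mean(0),full_matrices=False);print(vt.round(3),(sv/np.sqrt(len(q))).round(1))
hsv=cv2.cvtColor(im,cv2.COLOR_BGR2HSV);w=(hsv[...,1]<50)&(hsv[...,2]>130)
for nm,(x0,x1) in dict(fuel=(340,420),air=(210,290)).items():
    m=w.copy();m[:,:x0]=0;m[:,x1:]=0;m[:215]=0;m[320:]=0
    P,u,v=pts(K,T,d,m);f=P[P[:,2]<30]
    c,r=cv2.minEnclosingCircle(f[:,:2].astype(np.float32));print(nm,"foot",c,r)
    g=P[P[:,2]>100];k=np.argsort(-g[:,0])[:8];print("pointer end",g[k].round(0).tolist())
print("tcp cam",T[:3,3])
a=cv2.resize(im[205:290,335:430],None,fx=6,fy=6,interpolation=cv2.INTER_CUBIC)
s=cv2.imread("pics/scene.png");e=cv2.resize(s[205:300,225:300],None,fx=5,fy=5,interpolation=cv2.INTER_CUBIC)
h=max(a.shape[0],e.shape[0]);o=np.zeros((h,a.shape[1]+e.shape[1],3),np.uint8);o[:a.shape[0],:a.shape[1]]=a;o[:e.shape[0],a.shape[1]:]=e
o=cv2.resize(o,None,fx=.82,fy=.82);print(o.shape);cv2.imwrite("pics/z1.png",o)
E
```

```text
fuel 1009 [ 580.3 -136.1  157. ] [ 556.2 -224.5   -4.2] [610.8 -78.8 186.3]
[[-0.086  0.958 -0.275]
 [ 0.768 -0.112 -0.631]
 [ 0.635  0.265  0.725]] [29.9 15.4  4.8]
air 1154 [554.6 165.3 157. ] [499.7 120.8  -3.4] [604.5 257.7 183.9]
[[-0.63  -0.736 -0.249]
 [ 0.674 -0.358 -0.646]
 [ 0.386 -0.575  0.722]] [29.6 16.   4.7]
fuel foot (624.9867553710938, -167.801513671875) 68.71288299560547
pointer end [[663.0, -168.0, 162.0], [661.0, -167.0, 161.0], [661.0, -172.0, 165.0], [661.0, -170.0, 165.0], [660.0, -167.0, 167.0], [659.0, -166.0, 166.0], [659.0, -171.0, 167.0], [658.0, -173.0, 167.0]]
air foot (586.4007568359375, 162.4318084716797) 80.61126708984375
pointer end [[638.0, 137.0, 160.0], [638.0, 139.0, 162.0], [636.0, 141.0, 163.0], [636.0, 133.0, 164.0], [636.0, 139.0, 165.0], [636.0, 137.0, 165.0], [636.0, 134.0, 166.0], [634.0, 133.0, 160.0]]
tcp cam [ 5.66146478e+02 -9.51530030e-01  1.03945702e+03]
(418, 775, 3)
```

View pics/z1.png

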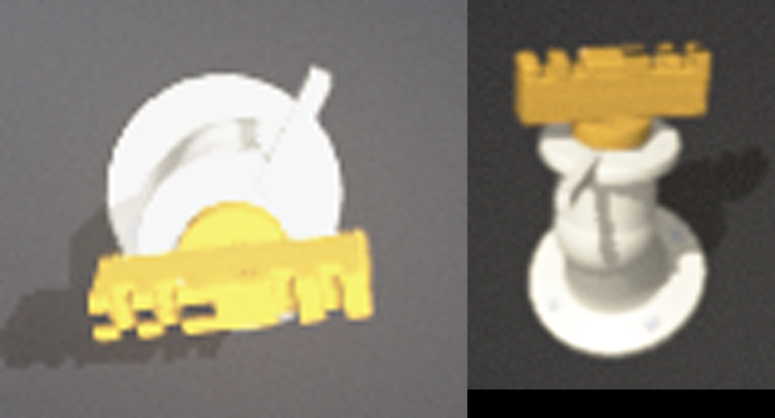

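In the crop the bar lies roughly along world y, the rib points up-right at crop pixel (325,70), and the left wing is at (90,300). Starting range -2.6 to -1.7 means the line sits 97–149° anticlockwise of the rib. So the engraved wing is the left one (+y), at about -2.1 rad. Next is a view from above along the axis.

```bash
cat >> h.py <<'E'
def axes(yaw,lean=.55):
    c,s=np.cos(yaw),np.sin(yaw);a=np.array([-np.sin(lean)*c,-np.sin(lean)*s,np.cos(lean)]);p=np.array([np.cos(lean)*c,np.cos(lean)*s,np.sin(lean)])
    return a,p,np.cross(a,p)   # outward, pointer, left of pointer (ccw 90)
def delta(pos,x,z):
    s=read_state();r0=R.from_quat(s["ee_rot"]);x=x-z*(x@z);x/=np.linalg.norm(x)
    r1=R.from_matrix(np.c_[x,np.cross(z,x),z])
    print("row",(r0.inv().apply(pos-s["position"])/1000).round(4),(r0.inv()*r1).as_rotvec().round(4))
E
python3 - <<'E'
from h import *
K,T=cam("top");f=ray(K,T,380.7,243.6,8);print("foot",f)
g=np.array([575,-140,165.]);a,p,l=axes(-.38);print("pointer pred",g+85*p-35*a)
delta(g+150*a,np.array([.086,-.958,.275]),-a)
E
```

```text
foot [ 622.64652966 -156.81111999    8.        ]
pointer pred [ 659.28433692 -173.66423638  179.59005619]
row [-0.4042  0.3069 -0.062 ] [ 0.5875 -0.0581 -1.2485]
```

```bash
python3 -m handwheel '[[-0.404,0.307,-0.062,0.588,-0.058,-1.248,1],[-0.404,0.307,-0.062,0.588,-0.058,-1.248,1],[-0.404,0.307,-0.062,0.588,-0.058,-1.248,1],[-0.404,0.307,-0.062,0.588,-0.058,-1.248,1],[-0.404,0.307,-0.062,0.588,-0.058,-1.248,1],[-0.404,0.307,-0.062,0.588,-0.058,-1.248,1],[-0.404,0.307,-0.062,0.588,-0.058,-1.248,1],[-0.404,0.307,-0.062,0.588,-0.058,-1.248,1],[-0.404,0.307,-0.062,0.588,-0.058,-1.248,1],[-0.404,0.307,-0.062,0.588,-0.058,-1.248,1]]'
python3 - <<'E'
from h import *
print(read_state()["joints"])
K,T=cam("wrist");im,d=get_image("wrist");cv2.imwrite("pics/w1.png",im);np.save("pics/w1_d.npy",d);np.save("pics/w1_T.npy",T)
b=brass(im).astype(np.uint8);n,lab,st,_=cv2.connectedComponentsWithStats(b);i=1+st[1:,4].argmax();print(st[i])
P,u,v=pts(K,T,d,lab==i)
a,p,l=axes(-.38);h=P@a;print("heights",np.percentile(h,[1,5,25,50,75,95,99]).round(1))
q=P[h>np.percentile(h,97)-8]
c,sv,vt=np.linalg.svd(q-q.mean(0),full_matrices=False);print(q.mean(0),vt.round(3),(sv/np.sqrt(len(q))).round(1))
E
```

```text
clock: 1.35
position: [501.9, -110.8, 292.9]
ee_rot: [0.733, -0.623, 0.258, -0.086]
contact_force: [-0.6, 0.3, -0.7]
gripper_width: 85.3
grasp_force: 0.0
[ 0.2262885  -0.10209425 -0.73432013  0.60403437 -0.55480306 -0.52278214]
[ 310  193   41  106 1430]
heights [-199.2 -198.3 -197.  -167.4 -161.2 -159.2 -158.4]
[ 565.04931226 -107.95982564  156.71784432] [[-0.089  0.968 -0.236]
 [-0.911 -0.175 -0.373]
 [-0.402  0.182  0.897]] [24.5  5.9  2.5]
```

View pics/w1.png

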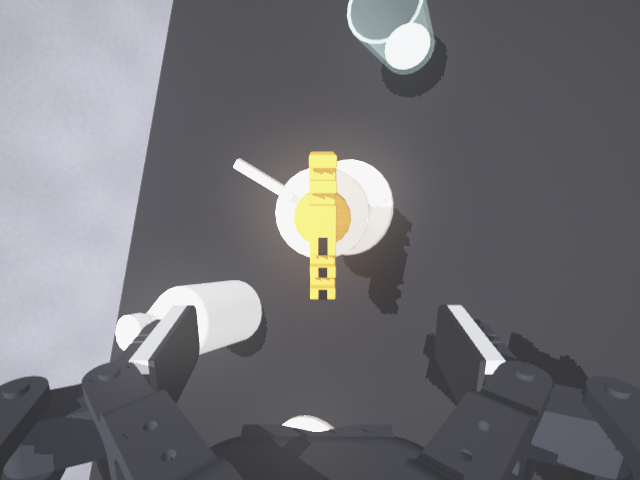

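The wrist view shows the fuel bar at columns 310–336, rows 152–299. The engraved line (dark) is on the lower wing at (323,240–298), which is the +y side as expected, and the rib tip is at (237,163). I refine the centre and angles from depth.

Run:
```python
from h import *
im=cv2.imread("pics/w1.png");d=np.load("pics/w1_d.npy");T=np.load("pics/w1_T.npy");K=camera_model("wrist")["K"]
hsv=cv2.cvtColor(im,cv2.COLOR_BGR2HSV)
b=cv2.inRange(hsv,(14,70,80),(38,255,255));b[:140]=0;b[310:]=0;b[:,:270]=0;b[:,380:]=0
P,u,v=pts(K,T,d,b>0)
box=cv2.minAreaRect(np.c_[u,v][(u>305)&(u<341)].astype(np.float32));print(box,len(P))
w=(hsv[...,1]<60)&(hsv[...,2]>150);w[:150]=0;w[270:]=0;w[:,:225]=0;w[:,400:]=0
W,uw,vw=pts(K,T,d,w)
for yaw in(-.38,):
    a,p,l=axes(yaw);h=P@a
    print("brass hist",np.histogram(h,np.arange(-220,-140,5)));hw=W@a;print("white",np.histogram(hw,np.arange(-320,-180,10)))
    q=P[h>np.percentile(h,98)-14]
    X=np.c_[q@p,q@l].astype(np.float32);r=cv2.minAreaRect(X);print("bar rect p,l",r, "edges",cv2.boxPoints(r).round(1).tolist())
    rib=(uw<283)&(vw<205);B=W[rib];print("rib",len(B),"tip",B[np.argmin(uw[rib])],B[np.argmin(uw[rib])]@a)
    f=cv2.fitLine(np.c_[B@p,B@l].astype(np.float32),cv2.DIST_HUBER,0,.01,.01).ravel();print("rib line in p,l",f)
    t=np.percentile(h,98);c=np.array(r[0]);print("top h",t,"centre grip",c[0]*p+c[1]*l+(t-16)*a)
    fp=(vw>165)&(hw>np.percentile(hw,70)-8)&(uw>270)
    cc,rr=cv2.minEnclosingCircle(np.c_[W[fp]@p,W[fp]@l].astype(np.float32));print("flange",cc,rr)
```

```text
((323.0, 225.0), (148.0, 34.0), 90.0) 4719
brass hist (array([   0,    8,    4,    6, 1016,   22,    2,   21,    4,   22, 1072,
        659, 1825,    0,    0]), array([-220, -215, -210, -205, -200, -195, -190, -185, -180, -175, -170,
       -165, -160, -155, -150, -145]))
white (array([ 418, 1016,  486,    0,    0,    0,    0,    0,    0,    7, 3164,
        668,   23]), array([-320, -310, -300, -290, -280, -270, -260, -250, -240, -230, -220,
       -210, -200, -190]))
bar rect p,l ((579.1507568359375, 86.45018005371094), (19.829288482666016, 110.30342864990234), 31.37632179260254) edges [[542.0, 128.39999389648438], [599.4000244140625, 34.20000076293945], [616.2999877929688, 44.5], [558.9000244140625, 138.6999969482422]]
rib 735 tip [ 658.45713227 -169.0708558   170.49996193] -207.0391258643209
rib line in p,l [ 9.9749255e-01 -7.0771158e-02  6.4104175e+02  8.5114471e+01]
top h -158.15633826000817 centre grip [ 575.12091086 -136.61975842  154.24215518]
flange (585.505126953125, 84.36219024658203) 47.16080093383789
```

Run:
```python
from h import *
g=np.array([575.1,-136.6,154.2]);a,p,l=axes(-.385);th=2.118
delta(g+45*a,-(np.cos(th)*p+np.sin(th)*l),-a)
```

```text
row [-0.007   0.0032  0.1137] [-0.001   0.0003 -0.0027]
```

```bash
python3 -m handwheel '[[-0.007,0.003,0.04,0,0,-0.003,1],[-0.007,0.003,0.08,0,0,-0.003,1],[-0.007,0.003,0.114,0,0,-0.003,1],[-0.007,0.003,0.13,0,0,-0.003,1],[-0.007,0.003,0.145,0,0,-0.003,1],[-0.007,0.003,0.16,0,0,-0.003,1],[-0.007,0.003,0.170,0,0,-0.003,1],[-0.007,0.003,0.175,0,0,-0.003,1],[-0.007,0.003,0.175,0,0,-0.003,1]]'
python3 - <<'E'
from h import *
g=np.array([575.1,-136.6,154.2]);a,p,l=axes(-.385);th=2.118
delta(g-16*a,-(np.cos(th)*p+np.sin(th)*l),-a)
im,d=get_image("wrist");cv2.imwrite("pics/w2.png",im)
E
```

```text
clock: 2.52
position: [589.3, -132.6, 165.9]
ee_rot: [0.735, -0.628, 0.246, -0.069]
contact_force: [-0.3, -0.0, -0.2]
gripper_width: 85.3
grasp_force: 0.0
row [-0.0007  0.0176  0.0207] [ 0.0414 -0.0017  0.0015]
```

View pics/w2.png

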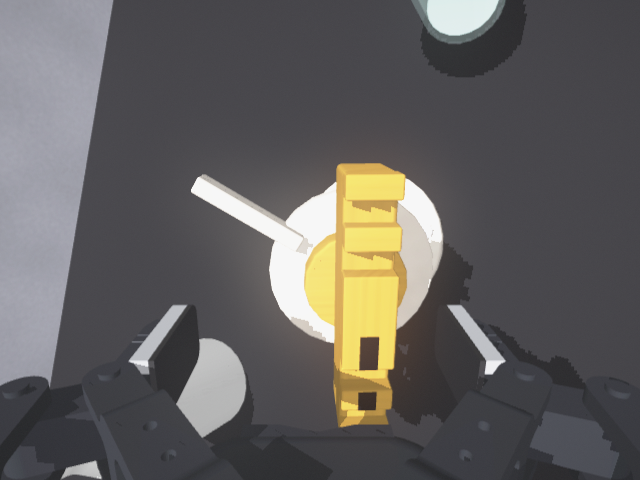

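The bar is centred between the fingers at column 368, but the tool stopped about 20 mm short and tilted a little, so a joint may be at its range.

```bash
python3 -m handwheel '[[0,0,0,0,0,0,1],[0,0,0,0,0,0,1]]'
python3 - <<'E'
from h import *
s=read_state();print(s["joints"].round(3) if hasattr(s["joints"],'round') else s["joints"],s["contact_force"])
g=np.array([575.1,-136.6,154.2]);a,p,l=axes(-.385);th=2.118
delta(g-16*a,-(np.cos(th)*p+np.sin(th)*l),-a)
E
```

```text
clock: 2.82
position: [589.1, -132.8, 166.2]
ee_rot: [0.735, -0.628, 0.246, -0.069]
contact_force: [-0.0, 0.4, 0.2]
gripper_width: 85.4
grasp_force: 0.0
[-0.106  0.204 -0.85   1.427 -0.161 -1.123] [-0.00417975  0.44946433  0.16361751]
row [-0.0009  0.0175  0.0209] [ 0.0411 -0.0019  0.001 ]
```

Joint 5 is at its limit: the forearm is nearly in line with the nut axis. I retract, half-turn the gripper so joint 6 has room for the whole 2.1 rad, and tilt the tool about 0.08 rad sideways within the pads' plane.

```bash
python3 -m handwheel '[[0,0,-0.04,0,0,0,1],[0,0,-0.08,0,0,0,1],[0,0,-0.08,0,0,-0.18,1],[0,0,-0.08,0,0,-0.36,1],[0,0,-0.08,0,0,-0.54,1],[0,0,-0.08,0,0,-0.72,1],[0,0,-0.08,0,0,-0.9,1],[0,0,-0.08,0,0,-1.08,1],[0,0,-0.08,0,0,-1.26,1],[0,0,-0.08,0,0,-1.44,1]]'
python3 - <<'E'
from h import *
g=np.array([575.1,-136.6,154.2]);a,p,l=axes(-.385);th=2.118;z=-axes(-.535)[0];bar=np.cos(th)*p+np.sin(th)*l
print(read_state()["joints"],np.arccos(-z@a), (g+2*a+19*z))
delta(g+2*a-51*z,bar,z)
E
```

```text
clock: 4.08
position: [553.1, -116.4, 235.5]
ee_rot: [0.967, 0.015, 0.23, 0.11]
contact_force: [-0.1, 0.1, 0.0]
gripper_width: 85.4
grasp_force: 0.0
[ 0.15645617  0.06516416 -0.7376782   0.72499566 -0.42569214  0.82946363] 0.07834964067570306 [ 582.67452568 -141.27066067  139.70708312]
row [-0.0181 -0.0019  0.0319] [-0.0503 -0.0495 -1.6945]
```

```bash
python3 -m handwheel '[[-0.018,-0.002,0.0,-0.05,-0.05,-0.3,1],[-0.018,-0.002,0.0,-0.05,-0.05,-0.5,1],[-0.018,-0.002,0.0,-0.05,-0.05,-0.7,1],[-0.018,-0.002,0.0,-0.05,-0.05,-0.9,1],[-0.018,-0.002,0.0,-0.05,-0.05,-1.1,1],[-0.018,-0.002,0.01,-0.05,-0.05,-1.3,1],[-0.018,-0.002,0.02,-0.05,-0.05,-1.5,1],[-0.018,-0.002,0.032,-0.05,-0.05,-1.694,1],[-0.018,-0.002,0.032,-0.05,-0.05,-1.694,1],[-0.018,-0.002,0.032,-0.05,-0.05,-1.694,1]]'
python3 - <<'E'
from h import *
g=np.array([575.1,-136.6,154.2]);a,p,l=axes(-.385);th=2.118;z=-axes(-.535)[0];bar=np.cos(th)*p+np.sin(th)*l
print(read_state()["joints"])
delta(g+2*a+19*z,bar,z)
E
```

```text
clock: 5.32
position: [551.3, -122.8, 199.1]
ee_rot: [0.634, 0.724, 0.049, 0.267]
contact_force: [-0.5, -0.7, 0.3]
gripper_width: 85.6
grasp_force: 0.0
[ 0.0273812   0.10428546 -0.88332929  1.22174127 -0.30183248  2.11007629]
row [0.0001 0.0002 0.0697] [-0.0014  0.0004 -0.0081]
```

```bash
python3 -m handwheel '[[0,0,0.015,0,0,-0.008,1],[0,0,0.03,0,0,-0.008,1],[0,0,0.045,0,0,-0.008,1],[0,0,0.055,0,0,-0.008,1],[0,0,0.063,0,0,-0.008,1],[0,0,0.07,0,0,-0.008,1],[0,0,0.07,0,0,-0.008,1]]'
python3 - <<'E'
from h import *
g=np.array([575.1,-136.6,154.2]);a,p,l=axes(-.385);th=2.118;z=-axes(-.535)[0];bar=np.cos(th)*p+np.sin(th)*l
print(read_state()["joints"])
delta(g+2*a+19*z,bar,z)
E
```

```text
clock: 6.2
position: [584.7, -138.6, 142.3]
ee_rot: [0.632, 0.726, 0.043, 0.267]
contact_force: [0.7, -0.5, -0.4]
gripper_width: 85.7
grasp_force: 0.0
[-0.27135212  0.23895344 -0.86996718  2.00005238 -0.16060502  1.58605171]
row [-0.0015 -0.0034  0.0021] [-0.0087  0.0061 -0.0002]
```

Run:
```python
from h import *
g=np.array([575.1,-136.6,154.2]);a,p,l=axes(-.385);th=2.118;z=-axes(-.59,.52)[0];bar=np.cos(th)*p+np.sin(th)*l
print(np.arccos(-z@a));delta(g+2*a+19*z,bar,z)
```

```text
0.10857150739032993
row [-0.0016 -0.0042  0.0021] [ 0.0323  0.004  -0.003 ]
```

```bash
python3 -m handwheel '[[-0.0016,-0.0042,0.002,0.032,0.004,-0.003,1],[-0.0016,-0.0042,0.002,0.032,0.004,-0.003,1],[-0.0016,-0.0042,0.002,0.032,0.004,-0.003,1]]'
python3 - <<'E'
from h import *
g=np.array([575.1,-136.6,154.2]);a,p,l=axes(-.385);th=2.118;z=-axes(-.59,.52)[0];bar=np.cos(th)*p+np.sin(th)*l
print(read_state()["joints"])
delta(g+2*a+19*z,bar,z)
E
```

```text
clock: 6.58
position: [581.9, -140.4, 139.8]
ee_rot: [0.634, 0.73, 0.033, 0.256]
contact_force: [-0.4, -0.9, 0.4]
gripper_width: 85.5
grasp_force: 0.0
[-0.18635245  0.24271076 -0.8767975   1.74518911 -0.19859593  1.76863335]
row [-0.0009 -0.0003  0.0007] [ 0.0017 -0.0003  0.0037]
```

```bash
python3 -m handwheel '[[0,0,0,0,0,0,-1],[0,0,0,0,0,0,-1],[0,0,0,0,0,0,-1],[0,0,0,0,0,0,-1],[0,0,0,0,0,0,-1],[0,0,0,0,0,0,-1],[0,0,0,0,0,0,-1],[0,0,0,0,0,0,-1]]'
```

```text
clock: 7.58
position: [581.6, -141.4, 139.7]
ee_rot: [0.634, 0.729, 0.032, 0.255]
contact_force: [-5.0, -0.2, 2.4]
gripper_width: 20.2
grasp_force: 59.2
```

```bash
python3 -m handwheel '[[0,0,-0.0001,0,0,0.1,-1],[0,0,-0.0003,0,0,0.2,-1],[0,0,-0.0004,0,0,0.3,-1],[0,0,-0.0005,0,0,0.4,-1],[0,0,-0.0007,0,0,0.5,-1],[0,0,-0.0008,0,0,0.6,-1],[0,0,-0.0008,0,0,0.6,-1]]'; python3 -c "
from h import *
s=read_state();print(s['joints'],s['wrist_torque'])"
```

```text
clock: 8.45
position: [581.1, -141.3, 140.3]
ee_rot: [0.822, 0.509, 0.106, 0.234]
contact_force: [-5.3, 0.9, 3.4]
gripper_width: 19.2
grasp_force: 58.4
[-0.18253142  0.24141237 -0.87736636  1.73007919 -0.20145208  1.17795964] [ 0.2660594   0.78702422 -0.34752919]
```

```bash
python3 -m handwheel '[[0,0,-0.0001,0,0,0.1,-1],[0,0,-0.0003,0,0,0.2,-1],[0,0,-0.0004,0,0,0.3,-1],[0,0,-0.0005,0,0,0.4,-1],[0,0,-0.0007,0,0,0.5,-1],[0,0,-0.0008,0,0,0.6,-1],[0,0,-0.0009,0,0,0.7,-1],[0,0,-0.001,0,0,0.8,-1],[0,0,-0.001,0,0,0.8,-1]]'
python3 - <<'E'
from h import *
s=read_state();print(s['joints'],s['wrist_torque'])
im,d=get_image("wrist");cv2.imwrite("pics/w3.png",im)
E
```

```text
clock: 9.57
position: [580.8, -141.0, 140.8]
ee_rot: [0.955, 0.148, 0.189, 0.173]
contact_force: [-3.1, -4.5, 6.2]
gripper_width: 19.3
grasp_force: 76.5
[-0.17868978  0.24003816 -0.87744304  1.71555867 -0.2001199   0.38782446] [1.23809499 1.89105471 0.11134272]
```

View pics/w3.png

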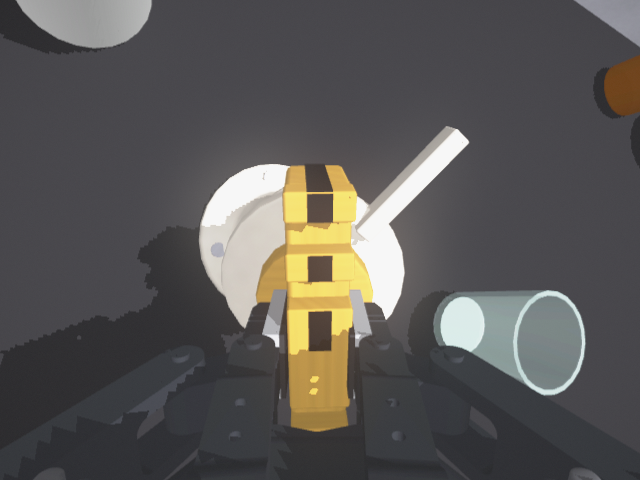

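The nut has turned with the gripper: the engraved line is at (320,175–345) and the rib runs to (455,135), about 0.7 rad further clockwise. I continue the remaining 0.72.

```bash
python3 -m handwheel '[[0,0,-0.0001,0,0,0.1,-1],[0,0,-0.0003,0,0,0.2,-1],[0,0,-0.0004,0,0,0.3,-1],[0,0,-0.0005,0,0,0.4,-1],[0,0,-0.0007,0,0,0.5,-1],[0,0,-0.0008,0,0,0.6,-1],[0,0,-0.0009,0,0,0.72,-1],[0,0,-0.0009,0,0,0.72,-1],[0,0,-0.0009,0,0,0.72,-1]]'
python3 - <<'E'
from h import *
K,T=cam("wrist");im,d=get_image("wrist");cv2.imwrite("pics/w4.png",im)
a,p,l=axes(-.385);s=read_state();x=R.from_quat(s["ee_rot"]).as_matrix()[:,0];print("tool x angle from pointer ccw",np.arctan2(x@l,x@p))
E
```

```text
clock: 10.75
position: [580.5, -140.7, 141.7]
ee_rot: [0.946, -0.198, 0.238, 0.094]
contact_force: [-5.0, -8.5, 4.5]
gripper_width: 19.3
grasp_force: 115.2
tool x angle from pointer ccw -0.0022282397073208884
```

View pics/w4.png

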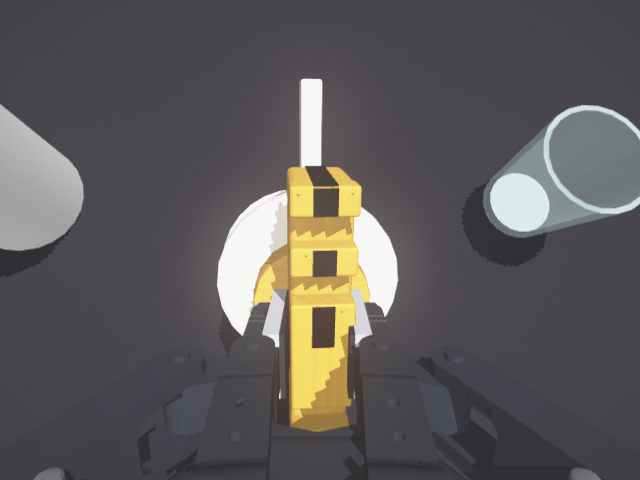

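The line at (322,175) now lines up with the rib at (311,80–165). I let go and back off.

```bash
python3 -m handwheel '[[0,0,0,0,0,0,1],[0,0,0,0,0,0,1],[0,0,0,0,0,0,1],[0,0,0,0,0,0,1],[0,0,0,0,0,0,1],[0,0,0,0,0,0,1],[0,0,0,0,0,0,1],[0,0,-0.01,0,0,0,1],[0,0,-0.02,0,0,0,1],[0,0,-0.03,0,0,0,1]]'; python3 -m handwheel '[[0,0,-0.03,0,0,0,1],[0,0,-0.06,0,0,0,1],[0,0,-0.1,0,0,0,1],[0,0,-0.13,0,0,0,1],[0,0,-0.13,0,0,0,1],[0,0,-0.13,0,0,0,1]]'
python3 - <<'E'
from h import *
im,d=get_image("wrist");cv2.imwrite("pics/w5.png",im)
E
```

```text
clock: 12.05
position: [567.8, -132.3, 168.0]
ee_rot: [0.946, -0.197, 0.238, 0.096]
contact_force: [0.0, -0.6, 1.8]
gripper_width: 85.8
grasp_force: 0.0
clock: 12.8
position: [514.0, -96.5, 279.8]
ee_rot: [0.946, -0.197, 0.238, 0.097]
contact_force: [0.5, -0.1, -0.6]
gripper_width: 85.2
grasp_force: 0.0
```

View pics/w5.png

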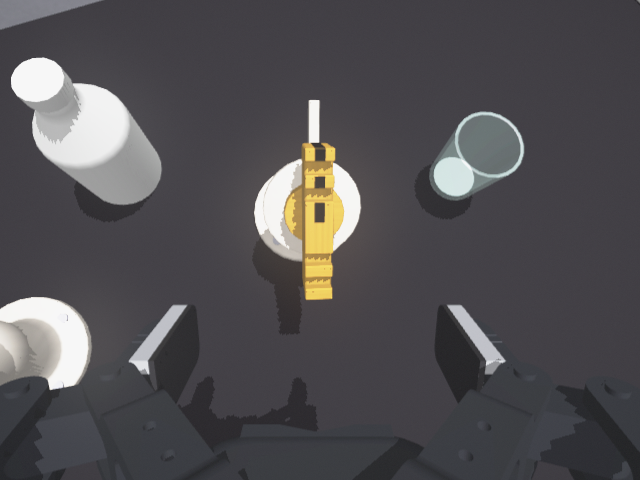

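The bar's engraved wing (319,152) points at the rib (314,100–140) within a few degrees. The gripper is clear and the bottle and beaker are standing.

```bash
python3 -c "
from bench import *
print(job_done())"
```

```text
the job is handed in; nothing more can be done
None
```

I turned the notched fuel-gas nut about 2.1 rad clockwise until its engraved line pointed at the rib, to within a few degrees in the last picture, then let go and handed the job in at about 13 s; the robot never went near the other nut or the glassware, and no verdict was returned.

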